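# Put the scoop away and present the rice ball

### The arm

A 6-joint arm with a two-finger parallel gripper is mounted at the origin on the work surface. World frame = base frame: x ahead of the robot, y to its left, z up, the work surface at z = 0. Lengths are in m, angles in rad, forces in N, time in s.
With the tool pointing down it reaches from about 0.375 to 0.975 m from the base axis. Payload 3.8 kg.
Tool frame: the origin (TCP) lies on the centre line of the jaws, within the pads' length; the fingertips stand 17 mm ahead of it and the grasp point (between the pads) lies 2 mm behind it (bot.tip_extent is the distance from the TCP to the fingertips, in m); z points along the fingers, y is the line along which they close (so a half turn about z gives the same grasp; the last joint's range is limited). The gripper opens to 85 mm and grips with 20 to 120 N. Pads are 22 mm wide; open, the fingers measure 114 mm over their backs; the gripper's body (76 mm by 85 mm) begins 54 mm behind the grasp point. The pads swing forward as they close: fully open they stand 13 mm farther back than shut.
Start: joints at [-1.296, 0.264, 1.604, -0, 1.274, -0.037], TCP at [0.207, -0.642, 0.248] pointing down, gripper open.
Joint ranges: [-2.63, 2.63], [-0.94, 2.18], [0.31, 2.57], [-1.31, 4.45], [0, 2.66], [-2.55, 2.55]. Speed limits (rad/s): [2.57, 2.57, 3.14, 3.14, 3.14, 3.14].

### API

Orientations are given as a rotation vector (axis times angle).
In Python, from workcell import readout, read_camera, finish_job, bot gives the robot as it stands.
- The arm moves only by the tool jog_arm, never from a script. Its argument "deltas" is one flat list of numbers, 7 for each row, row after row: the shift along the tool's x, y, z in m, then the turn, a rotation vector about the tool's x, y, z in degrees, then the gripper command: -1 is shut, 1 is fully open, values between are in proportion. A call has 1 to 8 rows; each row is the pose to reach, as a shift and turn from the pose commanded when the call began, along the tool's axes at that moment; what a row does not reach only later rows make up. A row lasts 1/10 s, in which the tool goes at most 50 mm and 8.59 degrees, less where a joint would pass 70% of its speed; a pose out of reach is approached as far as the arm can. A call with a gripper value outside its range is refused whole. The fingers move at their own pace and stop on an object; "squeeze" is the grip in N (left out, the last holds). Time passes only in rows, so rows that repeat a pose let the fingers close. It gives the time, the measured TCP pose, the force, the opening and the grip force at its end, in the units of the state.
- readout.read_state(): the state, without advancing time (a new reading comes with each control period).
- read_camera(name): name is "scene" or "top" or "wrist"; returns a dict with "color" (480x640x3 uint8, blue, green, red), "fx", "fy", "cx", "cy" (pixels), "dist" ([k1, k2, p1, p2, k3] as OpenCV has them; the pictures are not rectified), "origin" and "attitude" of the camera in the world. Camera axes: x right, y down, z forward; pixel columns grow to the right and rows downward; lengths in m; the calibration is good to about 2 mm. A picture is of the moment at which its call begins. There is no depth.
- finish_job(): hands the job in; it is judged then, once.
The state is a dict: "time": time; "q": joint angles; "joint_vel": joint speeds; "joint_torque": joint torques, N m; "tool_pos": TCP position; "tcp_rot": TCP orientation; "wrist_force": force on the tool from outside, world axes, zero at the start; "torque": the same for the moment, N m; "width": opening from 0.0 (shut) to 1.0 (fully open); "grip_force": force on a finger pad.
Only numpy, scipy, OpenCV 4.12 (cv2) and the standard library are available. Lean on these libraries where they do the work, as an engineer would, in place of code of your own. Each camera call takes 0.05 s, during which the arm holds its last target. There are 200 camera calls.

### The job

Finish plating this rice ball: lay the orange-handled scoop in the open top drawer of the small drawer unit and slide the drawer fully shut. Then pick the white dish up by the wooden grip of its arched handle, lift it clear of the mat, and only then, in the air, turn it a quarter turn anticlockwise (seen from above) so that its blue tab points towards the red-edged end of the serving mat, keeping it level, with the rice ball lying in the middle and never touched. Finish while still holding the dish steady in the air, about 10 cm above the middle of the mat - do not put it down or let go - and leave the sauce bottle, cup and shaker where they are.

Things in the scene. Friction and masses are not known exactly. Their poses are not given: they have to be found in the camera images.
- scoop: rice-ball scoop lying flat on the counter, 139 mm long, 90 g: orange plastic handle (x -70 to +25 mm, 20 wide, 22 high) and a round steel cup (42 across, 24 high, centred at x +48 mm). Origin: on its underside, on the centre line, where these x are 0; x runs from handle to cup, z up. At the start x points roughly away from the robot
- scoop_grip (a point): point on the scoop's handle to take it by, near its centre of mass, 11 mm above its underside, 5 mm behind the scoop's origin; the handle there is 20 mm wide (across the scoop's y) and 22 mm high
- unit_drawer0 (a joint): how far the top drawer of the grey drawer unit is pulled out, m: 0 is fully shut, about 0.13 to 0.17 at the start. It slides freely (about 1 N plus light damping) and stays where it is left; it stops hard at 0
- drawer_floor (a point): centre of the top drawer's inner floor, 90 mm above the counter, moving with it; x is the closing direction (away from the robot), z up. Inside: x -112 to +112, y -89 to +89 mm, walls 48 high. Front panel: x -134 to -118, 214 wide, top 57 above this floor. Seen from above, only x = -112 mm up to (joint value - 118 mm) is open; the rest is under the unit's top
- unit_drawer0_handle (a point): centre of the top drawer's dark bar handle, moving with it, axes as drawer_floor: round bar 11 mm thick, 110 long along y, 35 out from the front panel, 38 below the unit's top. The grey unit is fixed, 270 deep, 220 wide, 160 high, with an equal shut drawer below; shut, the front panel is flush with the unit's front
- dish: white dished plate, 148 mm across, rim 15 high, 220 g, under a fixed arch of 7 mm steel bar (legs at y -69 and +69, 111 high overall); blue tab at its +x rim. Its face is a cone rising 10 degrees from a 20 mm flat in the middle. Origin: centre of underside; x to the tab, z up. It starts mid-mat, tab a quarter turn (give or take 12 degrees) clockwise from above of the mat's x
- dish_grip (a point): centre of the wooden grip at the top of the arch, straight above the dish's centre, 100 mm above its underside; axes as the dish. The grip is 16 mm thick (dish x), 62 mm long (dish y), 22 mm high: close the fingers along the dish's x
- dish_tab (a point): the blue tab, 30 x 30 mm, 85 mm from the dish's centre along its x
- ball: loose dark green rice ball, 38 mm across, 35 g, rolling freely in the dish. Origin: its centre, 23 mm above the dish's underside when in the middle
- mat: dark wood serving mat, 240 mm (x) by 200 mm (y), 3 mm thick, fixed on the counter. Origin: centre of its underside; x points to the end with the red band
- mat_red_edge (a point): middle of the red band, 22 mm wide, on the mat's +x end, 109 mm from the mat's centre
- sauce: bystander: brown sauce bottle with red cap, 54 mm across, 150 mm high, origin centre of its underside
- cup: bystander: steel cup, 72 mm across, 70 mm high, origin centre of its underside
- shaker: bystander: aluminium spice shaker, 40 mm across, 80 mm high, origin centre of its underside
Not all that is in view belongs to the job. Of the things shaped like the scoop, the orange one is meant.

How it is judged:
On the way, in this order (a step that is already met when the one before it is completed fails the run):
1. the scoop lies in the open drawer, let go (x of scoop_grip in the frame of drawer_floor between -0.115 and 0.115 m and y of scoop_grip in the frame of drawer_floor between -0.09 and 0.09 m and z of scoop_grip in the frame of drawer_floor between -0.003 and 0.035 m and value of joint unit_drawer0 above 0.05 m and contact force between the fingers and scoop below 0.2 N and linear speed of scoop below 0.05 m/s), for 0.2 s.
2. the drawer is shut with the scoop inside (x of scoop_grip in the frame of drawer_floor between -0.115 and 0.115 m and y of scoop_grip in the frame of drawer_floor between -0.09 and 0.09 m and z of scoop_grip in the frame of drawer_floor between -0.003 and 0.035 m and value of joint unit_drawer0 below 0.008 m), for 0.2 s.
3. the dish is lifted clear of the mat by the robot, not yet turned (height (world z) of dish above 0.025 m and angle between the x axis of dish and the x axis of mat, either way round above 0.9 rad and contact force between the fingers and dish above 1 N), for 0.1 s.
At the end, for the whole second after the job is handed in: Scoop in the shut drawer (within 8 mm of home); fingers hold the dish 45 to 200 mm above the counter, within 50 mm of the mat's centre, tab towards the red edge within 0.2 rad, level within 0.12 rad, under 30 mm/s, ball within 18 mm of its centre and under 50 mm/s (all of step 2 and height (world z) of dish between 0.045 and 0.2 m and contact force between the fingers and dish above 1 N and horizontal distance between dish and mat below 0.05 m and angle between the x axis of dish and the x axis of mat, either way round below 0.2 rad and x of mat_red_edge in the frame of dish above 0.03 m and angle between dish's own z axis and vertical below 0.12 rad and horizontal distance between ball and dish below 0.018 m and z of ball in the frame of dish between 0.015 and 0.035 m and linear speed of dish below 0.03 m/s and linear speed of ball below 0.05 m/s); the arm keeps its last pose, push and grip.
It fails at once if the ball rolls out of the middle of the dish (over about 44 mm from its centre) (distance between ball and dish above 0.05 m).
It fails at once if the dish is tipped (over 0.3 rad) (angle between dish's own z axis and vertical above 0.3 rad).
It fails at once if the robot touches the ball (contact force between any of the fingers, the arm and ball above 0.3 N).
It fails at once if the scoop is dropped from a height (it moves faster than 0.9 m/s with the fingers off it) (linear speed of scoop above 0.9 m/s and contact force between the fingers and scoop below 0.2 N).
It fails at once if a bystander is moved by over 30 mm (distance of any of sauce, cup, shaker from where it was at the start of the episode above 0.03 m).
It also fails if it takes over 72 s, if anything falls off the work surface, if the arm or the gripper's body presses on something with over 40 N, if the wrist force passes 120 N, or if a joint passes its speed limit or range.

## Working session

There is one attempt and no reset: what is moved stays moved. The work goes in short steps, Python scripts to look and compute and a tool call to move; the robot and the scene stay as the last step left them, time stands still between calls to the robot, and variables do not carry over. Pictures are saved under pics/ and viewed, at most 12 in all, crops included, and the job is handed in when it is done.

Besides the shell and the picture viewer there is one more tool, called after ">>>" by a JSON object that holds its "name" and its "arguments". jog_arm: Moves the arm, as the interface text tells. Its arguments: {"type":"object","properties":{"deltas":{"type":"array"},"squeeze":{"type":"number"}},"required":["deltas"]}

```bash
mkdir -p pics; ls
cat > h.py <<'E'
import numpy as np, cv2
from scipy.spatial.transform import Rotation as R
from workcell import readout, read_camera, finish_job, bot
def rot(a):
    a=np.array(a,float)
    return a if a.shape==(3,3) else (R.from_rotvec(a).as_matrix() if a.size==3 else R.from_quat(a).as_matrix())
def snap(n,f):
    c=read_camera(n); cv2.imwrite('pics/'+f,c['color']); np.save('pics/'+f[:-4]+'.npy',{k:v for k,v in c.items()},allow_pickle=True); return c
def load(f): return np.load('pics/'+f+'.npy',allow_pickle=True).item()
def K(c): return np.array([[c['fx'],0,c['cx']],[0,c['fy'],c['cy']],[0,0,1]],float)
def px2w(c,uv,z):
    p=cv2.undistortPoints(np.array(uv,float).reshape(-1,1,2),K(c),np.array(c['dist'],float)).reshape(-1,2)
    d=np.c_[p,np.ones(len(p))]@rot(c['attitude']).T; o=np.array(c['origin'])
    return o+d*((z-o[2])/d[:,2])[:,None]
def w2px(c,P):
    A=rot(c['attitude']); return cv2.projectPoints(np.array(P,float).reshape(-1,1,3),cv2.Rodrigues(A.T)[0],-A.T@np.array(c['origin']),K(c),np.array(c['dist'],float))[0].reshape(-1,2)
def totool(P,yaw=None):
    "shift in tool axes from present measured TCP to P"
    s=readout.read_state(); return rot(s['tcp_rot']).T@(np.array(P)-np.array(s['tool_pos']))
E
python3 - <<'E'
from h import *
for n in ('scene','top'):
    c=snap(n,n+'0.png'); print(n,c['origin'],c['attitude'],c['fx'],c['dist'])
print(readout.read_state(), bot.tip_extent)
E
```

```text
pics
scene [ 1.32623169 -0.58347377  0.91466493] [-2.06539906 -1.08792513  0.48145592] 581.389452661598 [0.05923905 0.         0.         0.         0.        ]
top [ 0.37137513 -0.04673262  1.31055206] [-2.1182598   2.16959125 -0.16865717] 484.60595373052905 [0.01388621 0.         0.         0.         0.        ]
{'time': 0.1, 'q': array([-1.29590207e+00,  2.64670081e-01,  1.60529293e+00, -1.87194588e-05,
        1.27372018e+00, -3.68943780e-02]), 'joint_vel': array([-0.00107803, -0.00235026, -0.00296185,  0.0001947 ,  0.0006189 ,
        0.00063121]), 'joint_torque': array([ 2.20202746e-04, -5.16703677e+01, -3.68588948e+01, -3.95728762e-05,
        6.34130789e-03, -3.67201062e-05]), 'tool_pos': array([ 0.20688123, -0.64182234,  0.24706175]), 'tcp_rot': array([-3.10144493e+00, -4.87461651e-01,  4.17484991e-04]), 'wrist_force': array([-1.09033543,  0.40794473, -1.39078042]), 'torque': array([0.02066811, 0.03260437, 0.06250768]), 'grip_force': 0.0, 'width': 1.0015816742461217} 0.017
```

View pics/top0.png

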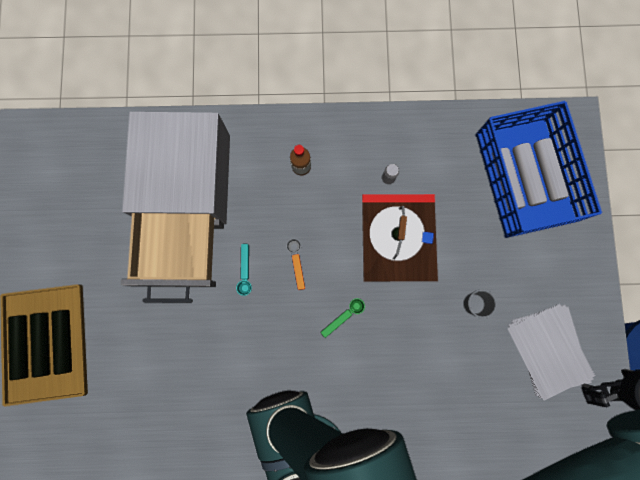

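View pics/scene0.png

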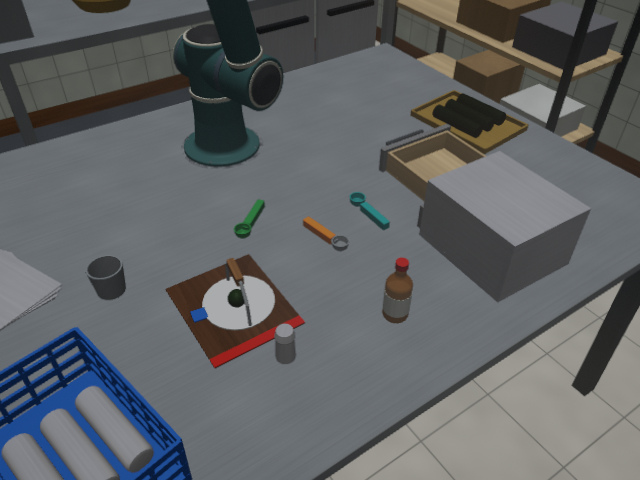

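Top view: candidates are orange scoop (298,268), teal (245,268) and green (343,318); the description picks orange, with its steel cup at (293,245). The drawer is open at (172,245), its handle bar is at (168,300), the dish is at (397,233) with the blue tab at (428,238), and the red band is at (398,198).

Run:
```python
from h import *
c=load('top0'); im=c['color']
a=cv2.resize(im[225:305,255:335],(400,400),interpolation=cv2.INTER_CUBIC)
b=cv2.resize(im[185:285,350:450],(400,400),interpolation=cv2.INTER_CUBIC)
cv2.imwrite('pics/crop1.png',np.hstack([a,b]))
hsv=cv2.cvtColor(im,cv2.COLOR_BGR2HSV)
def seg(lo,hi,box):
    x0,y0,x1,y1=box; m=np.zeros(im.shape[:2],np.uint8); m[y0:y1,x0:x1]=cv2.inRange(hsv,lo,hi)[y0:y1,x0:x1]
    cs=cv2.findContours(m,0,1)[0]; k=max(cs,key=cv2.contourArea); return cv2.minAreaRect(k),cv2.contourArea(k)
r,_=seg((5,120,120),(20,255,255),(270,230,320,300)); P=px2w(c,cv2.boxPoints(r),.022)[:,:2]; print('handle',r,P, px2w(c,[r[0]],.022),np.linalg.norm(np.diff(P,axis=0),axis=1))
r,_=seg((105,120,80),(130,255,255),(415,220,445,255)); print('tab',r,px2w(c,[r[0]],.008))
r,_=seg((0,150,100),(8,255,255),(355,185,445,210)); print('red',r,px2w(c,[r[0]],.003))
r,_=seg((0,0,180),(180,40,255),(360,200,435,270)); print('dish',r,px2w(c,[r[0]],.012))
print('cup of scoop',px2w(c,[[293.3,245.5]],.024))
print('mat corners',px2w(c,[[362,195],[435,195],[437.5,281],[363,281]],.003))
print('unit top corners',px2w(c,[[130,112],[218,112],[214,212],[123,212]],.16))
print('front panel top',px2w(c,[[122,283],[214.5,283]],.147))
print('handle bar',px2w(c,[[144,301],[192,300]],.122))
print('bystanders',px2w(c,[[300,170],[390,181],[477,304]],.0))
```

```text
handle ((297.9440002441406, 271.6919860839844), (35.508758544921875, 7.334303855895996), 79.69515228271484) [[ 0.51437886  0.03074806]
 [ 0.51744172  0.01142088]
 [ 0.42420148 -0.00383972]
 [ 0.42121647  0.01528221]] [[0.46904968 0.01336399 0.022     ]] [0.01956837 0.09448083 0.01935351]
tab ((427.6216125488281, 237.270263671875), (10.52153491973877, 11.179131507873535), 9.462322235107422) [[ 0.55519349 -0.33963774  0.008     ]]
red ((398.5, 198.0), (8.0, 71.0), 90.0) [[ 0.6672775  -0.26664684  0.003     ]]
dish ((384.3475646972656, 231.8719482421875), (29.37479019165039, 52.454978942871094), 6.34019136428833) [[ 0.57219877 -0.22226533  0.012     ]]
cup of scoop [[0.53924001 0.02454758 0.024     ]]
mat corners [[ 0.67815479 -0.16620297  0.003     ]
 [ 0.67333833 -0.3678381   0.003     ]
 [ 0.43656736 -0.36047907  0.003     ]
 [ 0.44128667 -0.1602467   0.003     ]]
unit top corners [[0.86604727 0.41792889 0.16      ]
 [0.86150109 0.19956278 0.16      ]
 [0.6076385  0.20722526 0.16      ]
 [0.61271823 0.42595531 0.16      ]]
front panel top [[0.44288501 0.42701065 0.147     ]
 [0.43741013 0.2071609  0.147     ]]
handle bar [[0.39961592 0.38247164 0.122     ]
 [0.39908544 0.26663378 0.122     ]]
bystanders [[ 0.75436993  0.0039946   0.        ]
 [ 0.71688046 -0.24581192  0.        ]
 [ 0.37304336 -0.46294449  0.        ]]
```

View pics/crop1.png

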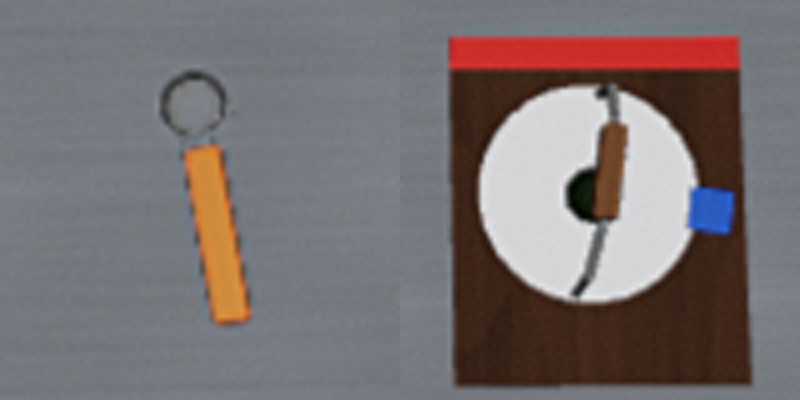

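The crop confirms the orange handle with steel cup. The grip works out at (0.486, 0.016) with yaw 9.3°, and the handle measures 94×19.5 mm against the specified 95×20.

```bash
cat >> h.py <<'E'
def go(P,yaw):
    "rows' shift (m) and turn (deg) in tool axes to reach P, tool down, tool x at yaw deg (mod 180)"
    s=readout.read_state(); A=rot(s['tcp_rot']); v=A.T@(np.array(P)-s['tool_pos'])
    best=None
    for y in (yaw,yaw+180):
        a=np.radians(y); B=np.array([[np.cos(a),np.sin(a),0],[np.sin(a),-np.cos(a),0],[0,0,-1]]).T
        B=np.c_[[np.cos(a),np.sin(a),0],[np.sin(a),-np.cos(a),0],[0,0,-1]]
        t=np.degrees(R.from_matrix(A.T@B).as_rotvec())
        if best is None or np.linalg.norm(t)<np.linalg.norm(best): best=t
    print('shift',v.round(4),'turn',best.round(2),'q',np.round(s['q'],2),'t',round(s['time'],2))
E
python3 - <<'E'
from h import *
go([.42,.016,.247],9.3); go([.486,.016,.10],9.3)
E
```

```text
shift [ 0.4046 -0.5607  0.0013] turn [-0.12  0.01  8.56] q [-1.3   0.26  1.61 -0.    1.27 -0.04] t 0.1
shift [ 0.4675 -0.5402  0.1482] turn [-0.12  0.01  8.56] q [-1.3   0.26  1.61 -0.    1.27 -0.04] t 0.1
```

>>> {"name": "jog_arm", "arguments": {"deltas": [0.467, -0.54, 0, 0, 0, 8.6, 1, 0.467, -0.54, 0, 0, 0, 8.6, 1, 0.467, -0.54, 0, 0, 0, 8.6, 1, 0.467, -0.54, 0, 0, 0, 8.6, 1, 0.467, -0.54, 0, 0, 0, 8.6, 1, 0.467, -0.54, 0, 0, 0, 8.6, 1, 0.467, -0.54, 0, 0, 0, 8.6, 1, 0.467, -0.54, 0, 0, 0, 8.6, 1]}}

```text
time: 0.9
tool_pos: [0.3634, -0.2722, 0.2479]
tcp_rot: [-3.131, -0.253, 0.0]
wrist_force: [1.5, -0.6, -0.1]
width: 1.0
grip_force: 0.0
```

Run:
```python
from h import *
go([.486,.016,.12],9.3)
```

```text
shift [ 0.1673 -0.2647  0.128 ] turn [-0.01 -0.   -0.07] q [-0.7  -0.16  2.05  0.    1.25  0.71] t 0.9
```

>>> {"name": "jog_arm", "arguments": {"deltas": [0.167, -0.265, 0.128, 0, 0, 0, 1, 0.167, -0.265, 0.128, 0, 0, 0, 1, 0.167, -0.265, 0.128, 0, 0, 0, 1, 0.167, -0.265, 0.128, 0, 0, 0, 1, 0.167, -0.265, 0.128, 0, 0, 0, 1, 0.167, -0.265, 0.128, 0, 0, 0, 1, 0.167, -0.265, 0.128, 0, 0, 0, 1, 0.167, -0.265, 0.128, 0, 0, 0, 1]}}

```text
time: 1.7
tool_pos: [0.4846, 0.0177, 0.1178]
tcp_rot: [-3.129, -0.261, 0.006]
wrist_force: [-0.8, 1.0, -0.1]
width: 1.003
grip_force: 0.0
```

Run:
```python
from h import *
go([.486,.016,.02],9.3)
snap('wrist','w1.png')
c=load('w1'); im=c['color']; print(c['origin'])
hsv=cv2.cvtColor(im,cv2.COLOR_BGR2HSV); m=cv2.inRange(hsv,(5,120,100),(20,255,255))
k=max(cv2.findContours(m,0,1)[0],key=cv2.contourArea); r=cv2.minAreaRect(k); P=px2w(c,cv2.boxPoints(r),.022)[:,:2]
print(r,P,P.mean(0),np.linalg.norm(np.diff(P,axis=0),axis=1))
```

```text
shift [0.0015 0.0021 0.0978] turn [-0.1   0.22  0.23] q [-0.02  0.03  2.13  0.    0.99  1.39] t 1.7
[0.55209045 0.02903738 0.24365802]
((325.0, 258.5), (131.0, 30.0), 90.0) [[ 0.51685638  0.03047274]
 [ 0.5200192   0.01162119]
 [ 0.42816602 -0.00517203]
 [ 0.42462932  0.01581066]] [0.47241773 0.01318314] [0.01911503 0.09337569 0.02127867]
```

View pics/w1.png

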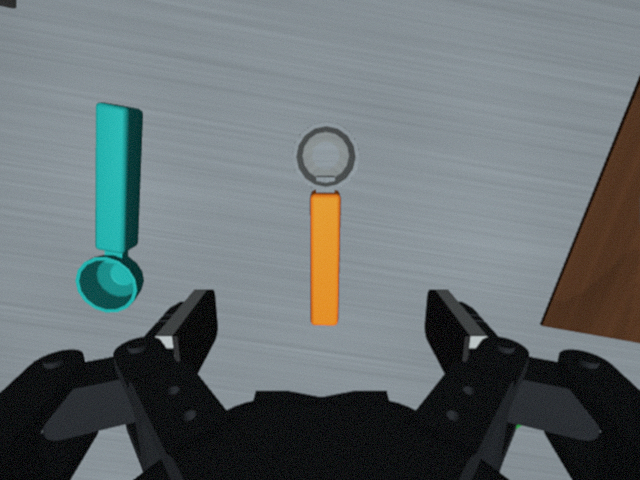

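Wrist view: the orange scoop is centred between the fingers (handle at (325,258), cup at (326,156)) and the teal one is well clear at (118,200). Descending.

>>> {"name": "jog_arm", "arguments": {"deltas": [0.003, 0.002, 0.03, 0, 0, 0, 0, 0.003, 0.002, 0.06, 0, 0, 0, 0, 0.003, 0.002, 0.085, 0, 0, 0, 0, 0.003, 0.002, 0.096, 0, 0, 0, 0, 0.003, 0.002, 0.098, 0, 0, 0, 0, 0.003, 0.002, 0.098, 0, 0, 0, -1, 0.003, 0.002, 0.098, 0, 0, 0, -1, 0.003, 0.002, 0.098, 0, 0, 0, -1], "squeeze": 40}}

```text
time: 2.55
tool_pos: [0.4901, 0.0125, 0.0238]
tcp_rot: [3.131, 0.254, 0.005]
wrist_force: [0.0, -1.0, 1.4]
width: 0.223
grip_force: 40.8
```

>>> {"name": "jog_arm", "arguments": {"deltas": [0, 0, 0, 0, 0, 0, -1, 0, 0, 0, 0, 0, 0, -1]}}

```text
time: 2.75
tool_pos: [0.4901, 0.0125, 0.0238]
tcp_rot: [3.131, 0.254, 0.004]
wrist_force: [-0.5, -1.1, 6.3]
width: 0.218
grip_force: 41.4
```

>>> {"name": "jog_arm", "arguments": {"deltas": [0, 0, -0.05, 0, 0, 0, -1, 0, 0, -0.1, 0, 0, 0, -1, 0, 0, -0.15, 0, 0, 0, -1, 0, 0, -0.195, 0, 0, 0, -1, 0, 0, -0.195, 0, 0, 0, -1]}}

```text
time: 3.25
tool_pos: [0.4936, 0.0128, 0.2256]
tcp_rot: [3.13, 0.254, 0.023]
wrist_force: [0.5, -0.1, -0.6]
width: 0.227
grip_force: 40.5
```

Run:
```python
from h import *
go([.532,.317,.22],-1.3)
```

```text
shift [ 0.0869 -0.2941  0.006 ] turn [ 0.07 -0.85 10.58] q [-0.02 -0.08  2.02  0.    1.19  1.38] t 3.25
```

>>> {"name": "jog_arm", "arguments": {"deltas": [0.087, -0.294, 0.006, 0, 0, 10.6, -1, 0.087, -0.294, 0.006, 0, 0, 10.6, -1, 0.087, -0.294, 0.006, 0, 0, 10.6, -1, 0.087, -0.294, 0.006, 0, 0, 10.6, -1, 0.087, -0.294, 0.006, 0, 0, 10.6, -1, 0.087, -0.294, 0.006, 0, 0, 10.6, -1, 0.087, -0.294, 0.006, 0, 0, 10.6, -1, 0.087, -0.294, 0.006, 0, 0, 10.6, -1]}}

```text
time: 4.05
tool_pos: [0.5264, 0.3187, 0.2098]
tcp_rot: [3.141, -0.031, -0.003]
wrist_force: [0.5, -1.0, -0.4]
width: 0.223
grip_force: 40.4
```

Run:
```python
from h import *
go([.532,.317,.117],-1.3)
snap('top','t1.png'); c=snap('wrist','w2.png')
t=load('t1')
a=cv2.resize(t['color'][180:320,95:255],(400,350)); b=cv2.resize(c['color'],(400,300))
cv2.imwrite('pics/m2.png',np.hstack([a,cv2.copyMakeBorder(b,0,50,0,0,0)]))
```

```text
shift [0.0058 0.0015 0.0928] turn [0.05 0.1  0.16] q [0.5  0.18 1.78 0.   1.19 2.09] t 4.05
```

View pics/m2.png

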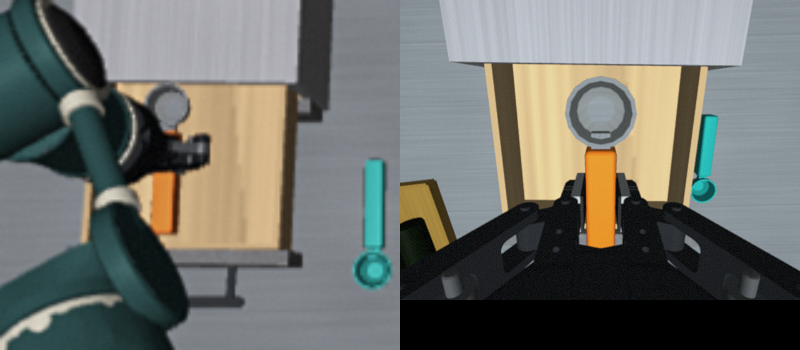

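The scoop hangs straight over the open drawer. Checking its front margin to the unit before lowering.

Run:
```python
from h import *
c=load('w2'); print('unit front',px2w(c,[[320,104]],.16),'cup front',px2w(c,[[320,122]],.2098),'cup l/r',px2w(c,[[265,176],[378,176]],.2098))
t=load('t1'); print('unit front top cam',px2w(t,[[95+230/2.5,180+82/2.5]],.16),'panel rear edge',px2w(t,[[95+250/2.5,180+250/2.5],[95+250/2.5,180+265/2.5]],.147),'bar',px2w(t,[[95+215/2.5,180+302/2.5]],.122))
```

```text
unit front [[0.60977031 0.31573477 0.16      ]] cup front [[0.5996511  0.31594966 0.2098    ]] cup l/r [[0.58168939 0.33602359 0.2098    ]
 [0.58080716 0.29560753 0.2098    ]]
unit front top cam [[0.60718555 0.27221891 0.16      ]] panel rear edge [[0.44570273 0.25372921 0.147     ]
 [0.4314253  0.25349257 0.147     ]] bar [[0.3978318  0.29318788 0.122     ]]
```

>>> {"name": "jog_arm", "arguments": {"deltas": [0, 0, 0.03, 0, 0, 0, -1, 0, 0, 0.06, 0, 0, 0, -1, 0, 0, 0.08, 0, 0, 0, -1, 0, 0, 0.088, 0, 0, 0, -1, 0, 0, 0.09, 0, 0, 0, -1, 0, 0, 0.09, 0, 0, 0, -1]}}

```text
time: 4.75
tool_pos: [0.5278, 0.3162, 0.1221]
tcp_rot: [-3.141, 0.038, -0.001]
wrist_force: [-0.0, 0.4, -1.1]
width: 0.225
grip_force: 40.4
```

>>> {"name": "jog_arm", "arguments": {"deltas": [0, 0, 0.003, 0, 0, 0, -1, 0, 0, 0.006, 0, 0, 0, -1, 0, 0, 0.007, 0, 0, 0, -1, 0, 0, 0.007, 0, 0, 0, -1]}}

```text
time: 5.15
tool_pos: [0.5272, 0.317, 0.1144]
tcp_rot: [-3.141, 0.036, -0.0]
wrist_force: [0.2, 1.0, -1.2]
width: 0.225
grip_force: 40.4
```

>>> {"name": "jog_arm", "arguments": {"deltas": [0, 0, 0, 0, 0, 0, -0.4, 0, 0, 0, 0, 0, 0, -0.2, 0, 0, 0, 0, 0, 0, 0, 0, 0, 0, 0, 0, 0, 0, 0, 0, 0, 0, 0, 0, 0]}}

```text
time: 5.65
tool_pos: [0.5273, 0.3169, 0.1144]
tcp_rot: [-3.141, 0.037, -0.0]
wrist_force: [0.4, -0.6, 0.1]
width: 0.5
grip_force: 0.0
```

>>> {"name": "jog_arm", "arguments": {"deltas": [0, 0, -0.03, 0, 0, 0, 0, 0, 0, -0.07, 0, 0, 0, 0, 0, 0, -0.12, 0, 0, 0, 0, 0, 0, -0.12, 0, 0, 0, 0]}}

```text
time: 6.05
tool_pos: [0.5316, 0.3193, 0.2436]
tcp_rot: [-3.134, 0.036, -0.021]
wrist_force: [0.6, 0.3, 1.6]
width: 0.494
grip_force: 0.0
```

Run:
```python
from h import *
go([.355,.317,.24],-1.3)
c=snap('wrist','w3.png')
```

```text
shift [-0.1765  0.0064  0.0013] turn [-0.44 -0.76 -0.03] q [0.5  0.15 1.74 0.   1.23 2.09] t 6.05
```

View pics/w3.png

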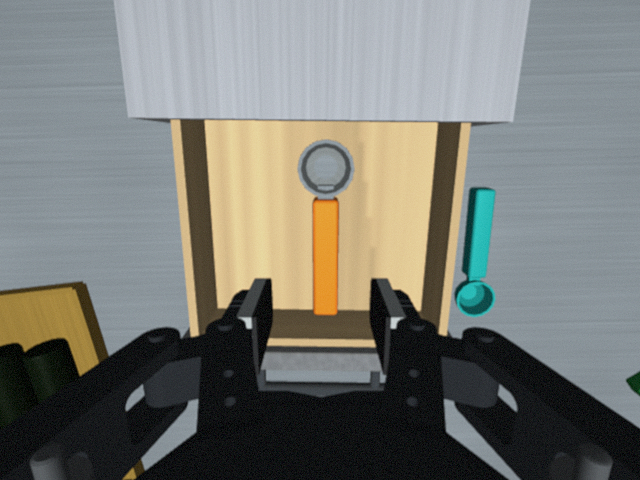

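The scoop lies in the drawer, handle at (326,257), cup at (326,168), let go. Next: to the front of the bar with fingers shut, lower, push.

>>> {"name": "jog_arm", "arguments": {"deltas": [-0.05, 0.006, 0, 0, 0, 0, -1, -0.1, 0.006, 0, 0, 0, 0, -1, -0.15, 0.006, 0, 0, 0, 0, -1, -0.179, 0.006, 0, 0, 0, 0, -1, -0.179, 0.006, 0, 0, 0, 0, -1, -0.179, 0.006, 0, 0, 0, 0, -1]}}

```text
time: 6.7
tool_pos: [0.3476, 0.3149, 0.2336]
tcp_rot: [3.141, -0.035, 0.0]
wrist_force: [0.1, -0.2, 0.5]
width: 0.001
grip_force: 0.0
```

Run:
```python
from h import *
go([.355,.317,.112],-1.3)
```

```text
shift [ 0.0073 -0.0023  0.1216] turn [ 0.03 -0.    0.04] q [ 0.68 -0.12  2.04 -0.    1.22  2.28] t 6.7
```

>>> {"name": "jog_arm", "arguments": {"deltas": [0.005, 0, 0.04, 0, 0, 0, -1, 0.005, 0, 0.08, 0, 0, 0, -1, 0.005, 0, 0.12, 0, 0, 0, -1, 0.005, 0, 0.122, 0, 0, 0, -1, 0.005, 0, 0.122, 0, 0, 0, -1]}}

```text
time: 7.2
tool_pos: [0.3534, 0.3143, 0.1115]
tcp_rot: [3.139, -0.038, -0.004]
wrist_force: [0.5, -0.2, 0.4]
width: -0.001
grip_force: 0.0
```

>>> {"name": "jog_arm", "arguments": {"deltas": [0.015, 0, 0, 0, 0, 0, -1, 0.025, 0, 0, 0, 0, 0, -1, 0.035, 0, 0, 0, 0, 0, -1, 0.05, 0, 0, 0, 0, 0, -1, 0.065, 0, 0, 0, 0, 0, -1, 0.08, 0, 0, 0, 0, 0, -1, 0.095, 0, 0, 0, 0, 0, -1, 0.11, 0, 0, 0, 0, 0, -1]}}

```text
time: 8.0
tool_pos: [0.4644, 0.3121, 0.1121]
tcp_rot: [3.141, -0.037, -0.001]
wrist_force: [-2.1, -0.3, 1.2]
width: 0.003
grip_force: 0.8
```

>>> {"name": "jog_arm", "arguments": {"deltas": [0.015, 0, 0, 0, 0, 0, -1, 0.03, 0, 0, 0, 0, 0, -1, 0.042, 0, 0, 0, 0, 0, -1, 0.052, 0, 0, 0, 0, 0, -1, 0.06, 0, 0, 0, 0, 0, -1, 0.066, 0, 0, 0, 0, 0, -1, 0.072, 0, 0, 0, 0, 0, -1, 0.076, 0, 0, 0, 0, 0, -1]}}

```text
time: 8.8
tool_pos: [0.5394, 0.3107, 0.1122]
tcp_rot: [-3.141, 0.036, -0.0]
wrist_force: [-1.4, -0.7, -0.4]
width: -0.002
grip_force: 0.6
```

>>> {"name": "jog_arm", "arguments": {"deltas": [0.003, 0, 0, 0, 0, 0, -1, 0.006, 0, 0, 0, 0, 0, -1, 0.008, 0, 0, 0, 0, 0, -1]}}

```text
time: 9.1
tool_pos: [0.5441, 0.3105, 0.1121]
tcp_rot: [3.141, -0.037, -0.011]
wrist_force: [-13.6, -0.5, 8.4]
width: -0.003
grip_force: 7.2
```

>>> {"name": "jog_arm", "arguments": {"deltas": [0.001, 0, 0, 0, 0, 0, -1, 0.001, 0, 0, 0, 0, 0, -1, 0.001, 0, 0, 0, 0, 0, -1]}}

```text
time: 9.4
tool_pos: [0.544, 0.3105, 0.1121]
tcp_rot: [3.14, -0.037, -0.013]
wrist_force: [-12.7, -0.2, 6.8]
width: 0.001
grip_force: 6.5
```

>>> {"name": "jog_arm", "arguments": {"deltas": [-0.02, 0, 0, 0, 0, 0, -1, -0.04, 0, 0, 0, 0, 0, -1, -0.05, 0, -0.04, 0, 0, 0, -1, -0.05, 0, -0.09, 0, 0, 0, -1, -0.05, 0, -0.14, 0, 0, 0, -1, -0.05, 0, -0.14, 0, 0, 0, -1]}}

```text
time: 10.0
tool_pos: [0.5028, 0.3145, 0.2627]
tcp_rot: [-3.132, 0.036, -0.024]
wrist_force: [0.4, -0.4, 0.2]
width: -0.001
grip_force: 0.0
```

Run:
```python
from h import *
c=snap('top','t2.png'); im=c['color']
hsv=cv2.cvtColor(im,cv2.COLOR_BGR2HSV)
a=cv2.resize(im[95:245,95:255],(427,400)); b=cv2.resize(im[185:285,350:450],(373,400))
cv2.imwrite('pics/m3.png',np.hstack([a,b]))
x0=load('top0')
def cen(c,lo,hi,box,z):
    h=cv2.cvtColor(c['color'],cv2.COLOR_BGR2HSV); a,b,d,e=box
    m=cv2.inRange(h,lo,hi)[b:e,a:d]; k=max(cv2.findContours(m,0,2)[0],key=cv2.contourArea); r=cv2.minAreaRect(k)
    p=np.array(r[0])+[a,b]; return r,p,px2w(c,[p],z)[0]
print('grip',cen(c,(3,60,90),(18,255,200),(390,200,415,250),.11))
# dish: enclosing circle of white
m=cv2.inRange(hsv,(0,0,170),(180,45,255)); w=np.zeros_like(m); w[200:266,365:428]=m[200:266,365:428]
pts=cv2.findNonZero(w); (p,rad)=cv2.minEnclosingCircle(pts); C=px2w(c,[p],.015)[0]; print('dish',p,rad,C)
_,_,T=cen(c,(105,120,80),(130,255,255),(415,220,445,255),.012); print('tab',T,np.degrees(np.arctan2(*(T-C)[1::-1])),np.linalg.norm((T-C)[:2]))
go([C[0],C[1],.2],0)
```

```text
grip (((12.286584854125977, 26.920732498168945), (5.852870941162109, 23.853212356567383), 6.340191841125488), array([402.28658485, 226.9207325 ]), array([ 0.5685554 , -0.25460928,  0.11      ]))
dish (396.7459411621094, 232.9976806640625) 27.410268783569336 [ 0.56785711 -0.25525763  0.015     ]
tab [ 0.5544082  -0.33868906  0.012     ] -99.15714294675284 0.0845084429604905
shift [0.079  0.5675 0.0559] turn [-0.36 -0.61 -1.31] q [0.52 0.09 1.79 0.   1.25 2.11] t 10.05
```

View pics/m3.png

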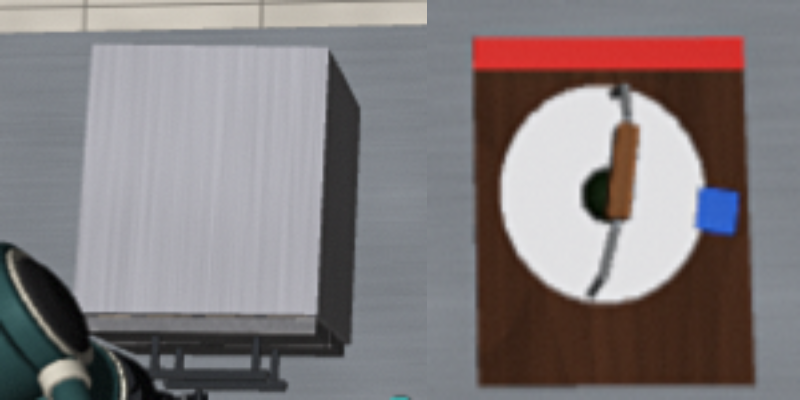

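Run:
```python
from h import *
c=load('t2')
print('bar at crop 382',px2w(c,[[179.3,238.2]],.122))
for x,z in [(.608,.16),(.608,.147),(.608,.09),(.608,.08),(.608,.01),(.573,.122),(.573,.042)]: print(x,z,w2px(c,[[x,.29,z]]).round(1))
cv2.imwrite('pics/z.png',cv2.resize(c['color'][200:250,120:245],(800,320),interpolation=cv2.INTER_CUBIC))
```

```text
bar at crop 382 [[0.55139154 0.30056853 0.122     ]]
0.608 0.16 [[179.6 212.6]]
0.608 0.147 [[181.2 213.7]]
0.608 0.09 [[187.5 218. ]]
0.608 0.08 [[188.6 218.7]]
0.608 0.01 [[195.6 223.4]]
0.573 0.122 [[183.8 229.5]]
0.573 0.042 [[192.3 234.3]]
```

View pics/z.png

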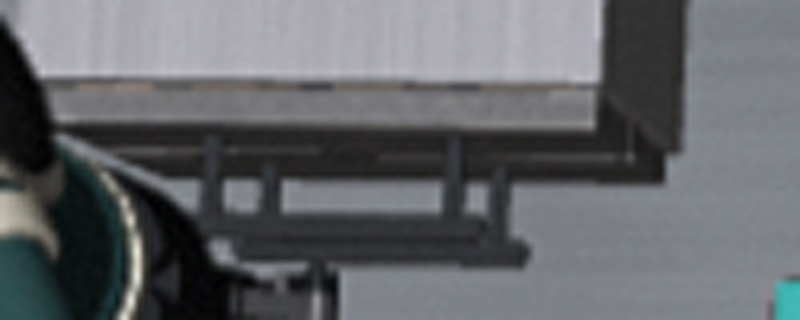

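The zoom shows the upper bar (row 235.2) and the shut lower bar (row 239.8) offset by 4.6 px, against 4.8 px predicted if both are shut. With 13 N at the stop, the drawer is shut. Now the dish: centre (0.568, -0.255), tab at -99.2°, tab radius 84.5 mm (spec 85).

>>> {"name": "jog_arm", "arguments": {"deltas": [0.08, 0.568, 0.03, 0, 0, 7.9, 0.2, 0.08, 0.568, 0.03, 0, 0, 7.9, 0.2, 0.08, 0.568, 0.03, 0, 0, 7.9, 0.2, 0.08, 0.568, 0.03, 0, 0, 7.9, 0.2, 0.08, 0.568, 0.03, 0, 0, 7.9, 0.2, 0.08, 0.568, 0.03, 0, 0, 7.9, 0.2, 0.08, 0.568, 0.03, 0, 0, 7.9, 0.2, 0.08, 0.568, 0.03, 0, 0, 7.9, 0.2]}}

```text
time: 10.85
tool_pos: [0.5439, -0.087, 0.2299]
tcp_rot: [-3.131, 0.253, 0.002]
wrist_force: [0.6, 0.8, -0.2]
width: 0.6
grip_force: 0.0
```

Run:
```python
from h import *
go([.568,-.255,.2],-9.2)
```

```text
shift [0.0508 0.1619 0.0298] turn [-0.01  0.07 -0.03] q [-0.2   0.04  1.89  0.    1.21  1.53] t 10.85
```

>>> {"name": "jog_arm", "arguments": {"deltas": [0.016, 0.05, 0.01, 0, 0, 0, 0.2, 0.032, 0.1, 0.02, 0, 0, 0, 0.2, 0.046, 0.145, 0.026, 0, 0, 0, 0.2, 0.051, 0.162, 0.03, 0, 0, 0, 0.2, 0.051, 0.162, 0.03, 0, 0, 0, 0.2, 0.051, 0.162, 0.03, 0, 0, 0, 0.2]}}

```text
time: 11.45
tool_pos: [0.5681, -0.253, 0.1997]
tcp_rot: [-3.13, 0.255, 0.004]
wrist_force: [0.8, 0.1, -0.9]
width: 0.602
grip_force: 0.0
```

Run:
```python
from h import *
go([.568,-.255,.101],-9.2)
c=snap('wrist','w4.png')
h=cv2.cvtColor(c['color'],cv2.COLOR_BGR2HSV)
m=cv2.inRange(h,(105,120,80),(130,255,255)); k=max(cv2.findContours(m,0,2)[0],key=cv2.contourArea); p=cv2.minAreaRect(k)[0]; print('tab',p,px2w(c,[p],.012))
print(w2px(c,[[.568,-.255,.114],[.568,-.255,.018]]))
```

```text
shift [0.0005 0.0021 0.0987] turn [-0.08  0.14 -0.11] q [-0.46  0.2   1.77  0.    1.17  1.27] t 11.45
tab (415.5, 214.0) [[ 0.55455758 -0.33809188  0.012     ]]
[[324.6143103  248.25558685]
 [323.62929656 215.61333801]]
```

View pics/w4.png

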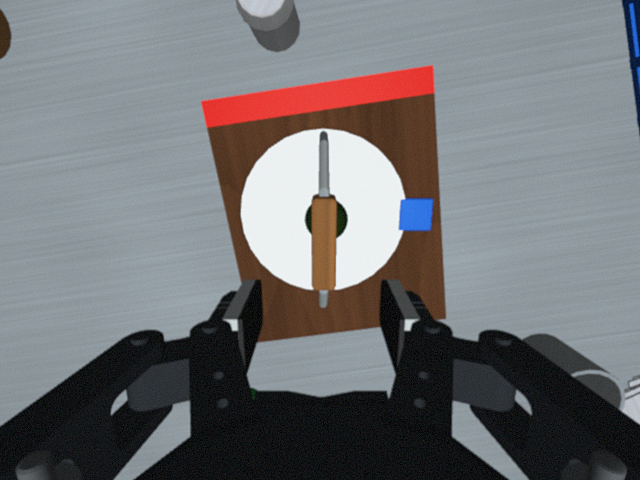

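Wrist view: the wooden grip is at (323,243), parallel to and centred between the fingers (x≈321), with the ball at (326,219) in mid-dish well below. Descend and close gently.

>>> {"name": "jog_arm", "arguments": {"deltas": [0.002, 0.001, 0.03, 0, 0, 0, 0.2, 0.002, 0.001, 0.06, 0, 0, 0, 0.2, 0.002, 0.001, 0.08, 0, 0, 0, 0.2, 0.002, 0.001, 0.09, 0, 0, 0, 0, 0.002, 0.001, 0.096, 0, 0, 0, 0, 0.002, 0.001, 0.098, 0, 0, 0, 0, 0.002, 0.001, 0.098, 0, 0, 0, -0.2], "squeeze": 50}}

```text
time: 12.2
tool_pos: [0.5715, -0.2545, 0.1044]
tcp_rot: [3.131, -0.252, 0.002]
wrist_force: [0.1, 0.2, 0.3]
width: 0.401
grip_force: 0.0
```

>>> {"name": "jog_arm", "arguments": {"deltas": [0, 0, 0, 0, 0, 0, -0.3, 0, 0, 0, 0, 0, 0, -0.4, 0, 0, 0, 0, 0, 0, -0.46, 0, 0, 0, 0, 0, 0, -0.51, 0, 0, 0, 0, 0, 0, -0.55, 0, 0, 0, 0, 0, 0, -0.58, 0, 0, 0, 0, 0, 0, -0.61, 0, 0, 0, 0, 0, 0, -0.64], "squeeze": 30}}

```text
time: 13.0
tool_pos: [0.5708, -0.2548, 0.1034]
tcp_rot: [3.131, -0.253, 0.0]
wrist_force: [0.6, -1.7, 1.4]
width: 0.188
grip_force: 16.7
```

>>> {"name": "jog_arm", "arguments": {"deltas": [0, 0, 0, 0, 0, 0, -0.7, 0, 0, 0, 0, 0, 0, -0.75, 0, 0, 0, 0, 0, 0, -0.8, 0, 0, 0, 0, 0, 0, -0.9, 0, 0, 0, 0, 0, 0, -1, 0, 0, 0, 0, 0, 0, -1], "squeeze": 60}}

```text
time: 13.6
tool_pos: [0.5709, -0.2547, 0.1035]
tcp_rot: [3.131, -0.253, 0.0]
wrist_force: [-0.2, -1.7, 1.0]
width: 0.179
grip_force: 59.1
```

```bash
cat >> h.py <<'E'
def ball(c,zd):
    "ball pixel/pos and dish info; zd = dish underside height"
    h=cv2.cvtColor(c['color'],cv2.COLOR_BGR2HSV); s=readout.read_state(); t=s['tool_pos']
    p0=w2px(c,[[t[0],t[1],zd+.023]])[0]; 
    yy,xx=np.mgrid[:480,:640]; m=((c['color'].max(2)<60)&(np.hypot(xx-p0[0],yy-p0[1])<45)).astype(np.uint8)
    n,l,st,ce=cv2.connectedComponentsWithStats(m); i=1+np.argmax(st[1:,4])
    print('ball',ce[i],st[i],px2w(c,[ce[i]],zd+.023)[0].round(4),'axis px',p0,'tcp',t.round(4),'F',s['wrist_force'].round(1),'w',s['width'],s['grip_force'])
E
python3 - <<'E'
from h import *
c=snap('scene','s1.png'); ball(c,.003); print(readout.read_state()['tcp_rot'])
E
```

```text
ball [223.42715232 265.75165563] [210 254  23  27 302] [ 0.4683 -0.236   0.026 ] axis px [238.61142738 298.50509154] tcp [ 0.5709 -0.2547  0.1036] F [-0.3 -1.6  1.1] w 0.17433440693138266 59.148380756378174
[ 3.13124026e+00 -2.52971025e-01  5.55232639e-04]
```

Gripped at 59 N. Lift smoothly.

>>> {"name": "jog_arm", "arguments": {"deltas": [0, 0, -0.001, 0, 0, 0, -1, 0, 0, -0.003, 0, 0, 0, -1, 0, 0, -0.006, 0, 0, 0, -1, 0, 0, -0.01, 0, 0, 0, -1, 0, 0, -0.015, 0, 0, 0, -1, 0, 0, -0.021, 0, 0, 0, -1, 0, 0, -0.027, 0, 0, 0, -1, 0, 0, -0.034, 0, 0, 0, -1]}}

```text
time: 14.45
tool_pos: [0.5708, -0.2546, 0.1381]
tcp_rot: [3.131, -0.253, 0.0]
wrist_force: [-0.4, -0.4, -2.9]
width: 0.172
grip_force: 58.7
```

>>> {"name": "jog_arm", "arguments": {"deltas": [0, 0, -0.007, 0, 0, 0, -1, 0, 0, -0.014, 0, 0, 0, -1, 0, 0, -0.021, 0, 0, 0, -1, 0, 0, -0.028, 0, 0, 0, -1, 0, 0, -0.035, 0, 0, 0, -1, 0, 0, -0.042, 0, 0, 0, -1, 0, 0, -0.049, 0, 0, 0, -1, 0, 0, -0.055, 0, 0, 0, -1]}}

```text
time: 15.25
tool_pos: [0.5708, -0.2546, 0.1931]
tcp_rot: [3.131, -0.253, 0.0]
wrist_force: [0.2, -0.6, -2.2]
width: 0.174
grip_force: 58.7
```

>>> {"name": "jog_arm", "arguments": {"deltas": [0, 0, -0.004, 0, 0, 0, -1, 0, 0, -0.007, 0, 0, 0, -1, 0, 0, -0.009, 0, 0, 0, -1, 0, 0, -0.01, 0, 0, 0, -1, 0, 0, -0.01, 0, 0, 0, -1, 0, 0, -0.01, 0, 0, 0, -1]}}

```text
time: 15.85
tool_pos: [0.5706, -0.2545, 0.202]
tcp_rot: [-3.131, 0.253, 0.001]
wrist_force: [1.4, -0.0, -2.6]
width: 0.174
grip_force: 58.7
```

Run:
```python
from h import *
s=readout.read_state(); print(s['tcp_rot'],s['wrist_force'],s['grip_force'],s['width'])
go([.563,-.259,.2],88.7)
c=snap('scene','s2.png')['color']; cv2.imwrite('pics/s2c.png',cv2.resize(c[190:370,140:340],(600,540)))
```

```text
[-3.13117245e+00  2.52946909e-01  8.14752489e-04] [ 1.43915689 -0.02939358 -2.6010123 ] 58.69941473007202 0.1744503572916541
shift [-0.0068  0.0057  0.0021] turn [1.000e-02 3.000e-02 8.206e+01] q [-0.46  0.2   1.77  0.    1.17  1.27] t 15.85
```

View pics/s2c.png

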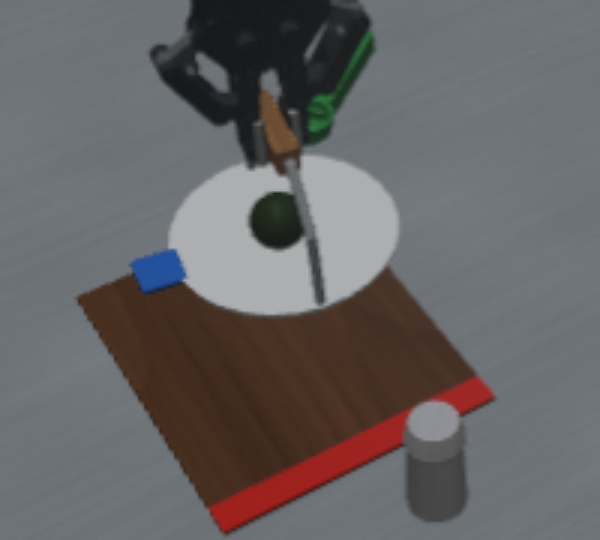

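Dish is level at about 100 mm with the ball in its middle (crop (277,220)) and the tab unturned. Turning anticlockwise (negative about the downward tool z), eased.

>>> {"name": "jog_arm", "arguments": {"deltas": [0, 0, 0, 0, 0, -0.5, -1, 0, 0, 0, 0, 0, -1.5, -1, 0, 0, 0, 0, 0, -3, -1, 0, 0, 0, 0, 0, -5, -1, 0, 0, 0, 0, 0, -7.5, -1, 0, 0, 0, 0, 0, -10.5, -1, 0, 0, 0, 0, 0, -13.5, -1, 0, 0, 0, 0, 0, -16.5, -1]}}

```text
time: 16.7
tool_pos: [0.5708, -0.2546, 0.2024]
tcp_rot: [3.135, 0.204, 0.0]
wrist_force: [-0.2, 0.5, -2.1]
width: 0.181
grip_force: 58.7
```

>>> {"name": "jog_arm", "arguments": {"deltas": [0, 0, 0, 0, 0, -3, -1, 0, 0, 0, 0, 0, -6, -1, 0, 0, 0, 0, 0, -9, -1, 0, 0, 0, 0, 0, -12, -1, 0, 0, 0, 0, 0, -15, -1, 0, 0, 0, 0, 0, -18, -1, 0, 0, 0, 0, 0, -21, -1, 0, 0, 0, 0, 0, -24, -1]}}

```text
time: 17.5
tool_pos: [0.5707, -0.2546, 0.2024]
tcp_rot: [-3.024, -0.852, 0.0]
wrist_force: [0.8, 0.6, -2.7]
width: 0.177
grip_force: 58.7
```

>>> {"name": "jog_arm", "arguments": {"deltas": [0, 0, 0, 0, 0, -3, -1, 0, 0, 0, 0, 0, -6, -1, 0, 0, 0, 0, 0, -9, -1, 0, 0, 0, 0, 0, -12, -1, 0, 0, 0, 0, 0, -15, -1, 0, 0, 0, 0, 0, -18, -1, 0, 0, 0, 0, 0, -21, -1, 0, 0, 0, 0, 0, -24, -1]}}

```text
time: 18.3
tool_pos: [0.5708, -0.2546, 0.2024]
tcp_rot: [-2.781, -1.462, 0.0]
wrist_force: [0.1, 0.3, -2.5]
width: 0.174
grip_force: 58.7
```

>>> {"name": "jog_arm", "arguments": {"deltas": [0, 0, 0, 0, 0, -3, -1, 0, 0, 0, 0, 0, -6, -1, 0, 0, 0, 0, 0, -9, -1, 0, 0, 0, 0, 0, -12, -1, 0, 0, 0, 0, 0, -15, -1, 0, 0, 0, 0, 0, -18, -1, 0, 0, 0, 0, 0, -21, -1, 0, 0, 0, 0, 0, -24, -1]}}

```text
time: 19.1
tool_pos: [0.5707, -0.2546, 0.2024]
tcp_rot: [-2.416, -2.008, -0.0]
wrist_force: [0.4, -1.2, -2.9]
width: 0.173
grip_force: 58.7
```

>>> {"name": "jog_arm", "arguments": {"deltas": [0, 0, 0, 0, 0, -2.7, -1, 0, 0, 0, 0, 0, -5, -1, 0, 0, 0, 0, 0, -6.8, -1, 0, 0, 0, 0, 0, -8.2, -1, 0, 0, 0, 0, 0, -9, -1, 0, 0, 0, 0, 0, -9.4, -1, 0, 0, 0, 0, 0, -9.4, -1, 0, 0, 0, 0, 0, -9.4, -1]}}

```text
time: 19.9
tool_pos: [0.5708, -0.2546, 0.2024]
tcp_rot: [-2.247, -2.195, 0.0]
wrist_force: [-0.2, 1.0, -1.8]
width: 0.18
grip_force: 58.7
```

>>> {"name": "jog_arm", "arguments": {"deltas": [0, 0, 0, 0, 0, 0, -1, 0, 0, 0, 0, 0, 0, -1, 0, 0, 0, 0, 0, 0, -1, 0, 0, 0, 0, 0, 0, -1, 0, 0, 0, 0, 0, 0, -1, 0, 0, 0, 0, 0, 0, -1, 0, 0, 0, 0, 0, 0, -1, 0, 0, 0, 0, 0, 0, -1]}}

```text
time: 20.7
tool_pos: [0.5707, -0.2546, 0.2024]
tcp_rot: [-2.247, -2.195, 0.0]
wrist_force: [-0.0, -0.0, -3.3]
width: 0.178
grip_force: 58.7
```

Run:
```python
from h import *
go([.563,-.259,.2],88.7)
c=snap('scene','s3.png')['color']; d=snap('top','t3.png')['color']
cv2.imwrite('pics/m4.png',np.hstack([cv2.resize(c[190:370,140:340],(444,400)),cv2.resize(d[185:285,355:444],(356,400))]))
```

```text
shift [-0.0046 -0.0076  0.0024] turn [-0.   -0.   -0.04] q [-0.46  0.2   1.77  0.    1.17 -0.44] t 20.7
```

View pics/m4.png

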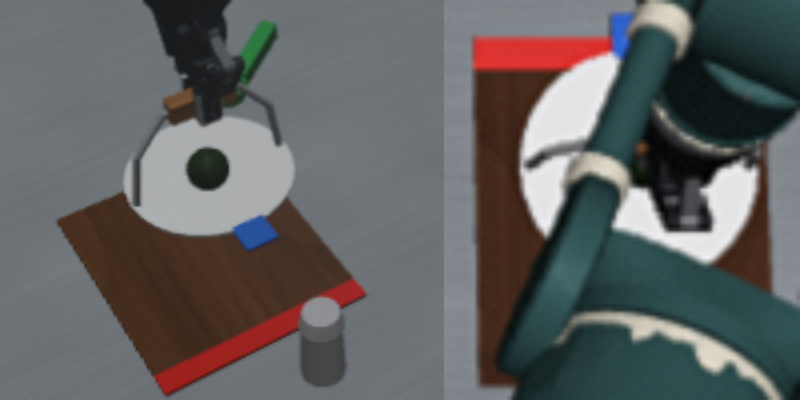

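The tab (crop (255,232)) points to the red edge, the ball (208,169) sits in the middle, and the dish is level and still. Handing in.

```bash
python3 -c "
from h import *
print(finish_job())"
```

```text
the job is handed in; nothing more can be done
None
```

I handed the job in at about 21 s of the 72 s allowed: the scoop is in the drawer and the drawer is shut, and the dish is held level about 10 cm above the mat with its tab towards the red edge and the ball in the middle; the hand-in gave no verdict back.

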